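Clamp the gold trophy with the cam knob

TASK

Stand the gold trophy upright in the nest of the assembly clamp (the green spot between the red jaw and the two metal stops), then turn the clamp's black bar knob clockwise, seen from above, until the jaw's sprung pin drops into the cam's notch and the jaw holds the trophy's base against the stops. Feel for the notch and stop there: do not force the knob on against the pin. Leave the silver trophy, the tape roll and the yellow carton where they are, and let go of everything.

Things in the scene. Friction and masses are not known exactly. Their poses are not given: they have to be found in the camera images.
- clamp: Grey plate of the assembly clamp, fixed on the table, 120 (x) x 250 (y) x 12 mm; origin under its centre at table height, z up. In its frame: knob axis at y -55 mm, nest at y +56.5 mm, both x 0; two aluminium stops (tops 30 mm above the table) form a V on the +y side of the nest; the jaw closes along +y. Dark guide blocks, tops 32 mm above the table, at x +-43.5, y -45 mm.
- nest (a point): Centre of the green nest spot, on the plate's top (12 mm above the table); axes as the clamp. A trophy standing centred here has about 3.2 mm to each V stop and 4.5 mm to the open jaw; the closing jaw slides it 4.5 mm along +y into the V.
- jaw: Red sprung jaw, 76 mm wide, top 27 mm above the table, rubber pad towards the nest. Origin on the clamp's centre line, 21 mm above the table; axes as the clamp. Origin's y in the clamp's frame: -55 mm while its pin rides the cam's plain rim, -56.5 on the crest before the notch, about -46 when dropped with the trophy clamped (-43 with an empty nest). Its spring pushes along +y with about 6 N.
- knob: Black bar knob on an upright axis: bar 56 mm long (its x, white mark on one half), 14 mm thick (its y), 30 mm tall, top 79 mm above the table, on a 54 mm skirt (top 34 mm above the table) that hides the cam. Origin on the axis, 64 mm above the table, the height to grip; z up. Turns clockwise seen from above (-yaw).
- gold_trophy_centre (a point): Gold trophy to be clamped: round black base 60 mm diameter x 16 mm with its foot bevelled 3 mm, brass column 24 mm diameter from 16 to 78 mm up, pointed top to 104 mm; about 0.26 kg. The point lies on its axis, 52 mm above its underside, a good height to grip the column.
- silver_trophy_centre (a point): Silver trophy of the same size with a blue base; not to be disturbed. Point on its axis, 52 mm above its underside. The two trophies may swap places.
- tape_centre (a point): Roll of clear tape lying flat, 90 mm diameter, 24 mm high; point at its centre, 12 mm up; not to be disturbed.
- carton_centre (a point): Closed yellow carton 70 x 100 x 55 mm; point at its centre, 27.5 mm up; not to be disturbed.
- knob_shaft (a point): The knob's axis at skirt height, 34 mm above the table. The notch lies 0.5 to 1.5 rad clockwise of the start; the bar does not show where: the cam sits at any angle on the shaft. Drag is 0.04 to 0.1 N m, growing over the last 0.3 rad. Once the pin drops the knob has about 0.1 rad of play, then its moment rises steeply; the pin may bear 15 N (about 0.23 N m at the knob).
There are look-alikes about, which are no part of the job. What is shaped like the part that bears gold_trophy_centre but pink is not meant.

How it is judged (in metres and radians):
On the way:
1. the gold trophy stands in the nest, on the plate, with the jaw still open (horizontal distance between gold_trophy_centre and nest below 0.008 m and z of gold_trophy_centre in the frame of clamp below 0.067 m and angle between gold_trophy_centre's own z axis and vertical below 0.06 rad and y of jaw in the frame of clamp below -0.0525 m), for 0.2 s.
At the end, for the whole second after the job is handed in: The pin is in its notch, the jaw closed on the base (jaw at y -50 to -44.5 mm in the clamp's frame), and the gold trophy stands upright (within 0.06 rad) on the plate against the V stops: axis within 4.5 mm of the clamp's centre line and 57.2 to 63.5 mm along its +y (y of jaw in the frame of clamp between -0.05 and -0.0445 m and y of gold_trophy_centre in the frame of clamp between 0.0572 and 0.0635 m and x of gold_trophy_centre in the frame of clamp between -0.0045 and 0.0045 m and z of gold_trophy_centre in the frame of clamp below 0.067 m and angle between gold_trophy_centre's own z axis and vertical below 0.06 rad); the robot touches nothing.
It fails at once if the knob is forced against the jaw's pin with more than 15 N (contact force between knob and jaw above 15 N).
It fails at once if the silver trophy is moved by more than 15 mm or tipped (distance of silver_trophy_centre from where it was at the start of the episode above 0.015 m or angle between silver_trophy_centre's own z axis and vertical above 0.2 rad).
It fails at once if the tape roll or the carton is moved by more than 15 mm (distance of any of tape_centre, carton_centre from where it was at the start of the episode above 0.015 m).
It also fails if it takes over 67 s, if anything falls off the work surface, if the arm or the gripper's body presses on something with over 40 N, if the wrist force passes 120 N, or if a joint passes its speed limit or range.

ROBOT

A 6-joint arm with a two-finger parallel gripper is mounted at the origin on the work surface. World frame = base frame: x ahead of the robot, y to its left, z up, the work surface at z = 0. Lengths are in mm, angles in rad, forces in N, time in s.
With the tool pointing down it reaches from about 325 to 775 mm from the base axis. Payload 5.5 kg.
Tool frame: the origin (TCP) lies at the very end of the fingers, on their centre line; the grasp point (between the pads) lies 19 mm behind it; z points along the fingers, y is the line along which they close (so a half turn about z gives the same grasp; the last joint's range is limited). The gripper opens to 85 mm and grips with 20 to 120 N. Pads are 22 mm wide; open, the fingers measure 114 mm over their backs; the gripper's body (76 mm by 85 mm) begins 54 mm behind the grasp point. The pads swing forward as they close: fully open they stand 13 mm farther back than shut.
Start: joints at [1.123, 0.091, 1.231, -0, 1.82, -0.057], TCP at [228.562, 554.775, 205.375] pointing down, gripper open.
Joint ranges: [-2.87, 2.87], [-0.86, 2.18], [0.17, 2.46], [-1.51, 4.65], [0.06, 2.69], [-2.65, 2.65]. Speed limits (rad/s): [2.57, 2.57, 3.01, 3.14, 3.14, 3.14].

INTERFACE

Orientations are given as a unit quaternion [w, x, y, z].
In Python, from workcell import ctrl, get_image, hand_in gives the robot as it stands.
- The arm moves only by the shell command python3 -m jog 'ROWS' [FORCE]. ROWS is a JSON object of lists of equal length, an entry for each row: "offset": the shift along the tool's x, y, z in m, a list of three; "rot": the turn, a rotation vector about the tool's x, y, z in rad, a list of three; "claw": the finger opening in m, from 0 to 0.0854. In form: {"offset": [[dx, dy, dz], ...], "rot": [[wx, wy, wz], ...], "claw": [claw, ...]}. A call has 1 to 8 rows; each row shifts and turns the commanded pose from where the row before left it, along the tool's axes as they then stand; what a row does not reach is not made up. A row lasts 1/12 s, in which the tool goes at most 41.7 mm and 7.16 degrees, less where a joint would pass 70% of its speed; a pose out of reach is approached as far as the arm can. A call is refused whole if a number of a shift passes 0.0417 or a number of a turn 0.125, either way. A call with a gripper value outside its range is refused whole. The fingers move at their own pace and stop on an object; FORCE is the grip in N (left out, the last holds). Time passes only in rows, so rows that do not move let the fingers close. It gives the time, the measured TCP pose, the force, the opening and the grip force at its end, in the units of the state.
- ctrl.sense(): the state, without advancing time (a new reading comes with each control period).
- get_image(name): name is "scene" or "side" or "wrist"; returns a dict with "frame" (400x640x3 uint8, blue, green, red), "depth" (400x640 float32, mm along the optical axis (not along the pixel's ray), 0 where there is no reading), "mtx" (3x3 intrinsics, pixels), "rvec" (rotation vector, rad) and "tvec" (3), from world to camera coordinates, as OpenCV has them. Camera axes: x right, y down, z forward; pixel columns grow to the right and rows downward; lengths in mm; the calibration is good to about 2 mm. A picture is of the moment at which its call begins.
- hand_in(): hands the job in; it is judged then, once.
The state is a dict: "time": time; "joints": joint angles; "qvel": joint speeds; "joint_torque": joint torques, N m; "tool_pos": TCP position; "ee_rot": TCP orientation; "force": force on the tool from outside, world axes, zero at the start; "torque": the same for the moment, N m; "width": opening from 0.0 (shut) to 1.0 (fully open); "grip_force": force on a finger pad.
Only numpy, scipy, OpenCV 4.12 (cv2) and the standard library are available. Lean on these libraries where they do the work, as an engineer would, in place of code of your own. Each camera call takes 0.05 s, during which the arm holds its last target. There are 200 camera calls.

## Working session

There is one attempt and no reset: what is moved stays moved. The work goes in short steps, Python scripts to look and compute and a shell command to move; the robot and the scene stay as the last step left them, time stands still between calls to the robot, and variables do not carry over. Pictures are saved under pics/ and viewed, at most 10 in all, crops included, and the job is handed in when it is done.

```bash
mkdir -p pics; ls
python3 - <<'E'
from workcell import ctrl,get_image
import cv2,numpy as np
s=ctrl.sense();print(s)
a=[]
for n in("scene","side"):
    d=get_image(n);np.savez('pics/'+n+'0.npz',**d)
    cv2.imwrite(f'pics/{n}0.png',d['frame']);print(n,d['mtx'].tolist(),(-cv2.Rodrigues(np.array(d['rvec'],float))[0].T@np.array(d['tvec'],float).reshape(3)))
E
```

```text
pics
{'time': 0.0, 'joints': array([ 1.12331649e+00,  9.18476353e-02,  1.23189710e+00, -5.42866468e-06,
        1.81980936e+00, -5.67022962e-02]), 'qvel': array([-7.99283085e-04, -2.91186918e-04, -1.03680159e-05,  1.49022862e-03,
       -7.48971154e-05,  1.13950883e-04]), 'joint_torque': array([-4.61341151e-04, -4.58709598e+01, -4.18020737e+01, -2.75151933e-04,
        1.15426272e-02,  2.23301492e-05]), 'tool_pos': array([228.40137479, 554.45801519, 204.25131684]), 'ee_rot': array([-2.42072415e-04,  1.94148482e-01,  9.80971664e-01, -9.50378817e-04]), 'force': array([0.47129185, 0.49068107, 0.18579395]), 'torque': array([ 0.00151193,  0.01155506, -0.0145217 ]), 'grip_force': 0.0, 'width': 0.9963814593385983}
scene [[434.5176620135564, 0.0, 324.5723188912822], [0.0, 434.5176620135564, 192.40705013788528], [0.0, 0.0, 1.0]] [1169.64670059  612.15819064  692.87402552]
side [[503.64867827919744, 0.0, 321.6728515385425], [0.0, 503.64867827919744, 203.94609522847173], [0.0, 0.0, 1.0]] [ 391.19070327 -851.98099252  858.06145334]
```

View pics/scene0.png

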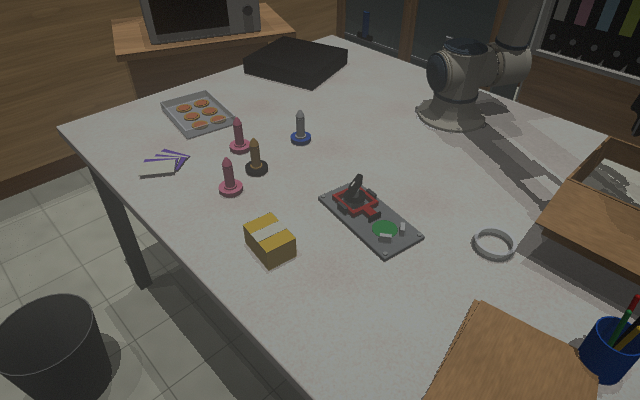

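View pics/side0.png

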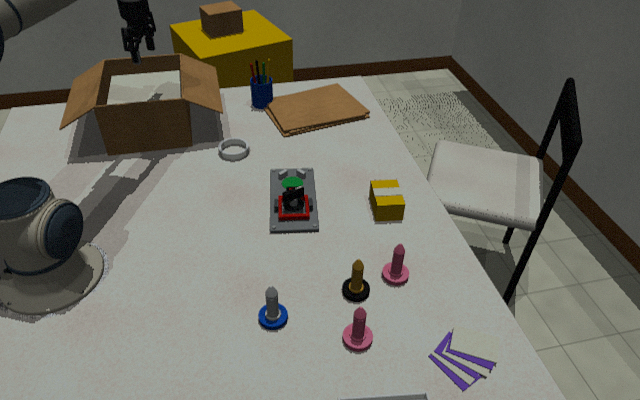

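The scene view shows the gold trophy at (256,158), silver at (300,130), pink look-alikes at (238,135) and (230,178), the clamp at (370,218), the nest at (385,229) and the carton at (270,240). In the side view gold is at (357,280), the knob at (292,195) and the nest at (291,182).

```bash
cat > h.py <<'E'
import numpy as np,cv2
from scipy.optimize import least_squares
def world(d):
    R=cv2.Rodrigues(np.array(d['rvec'],float))[0];t=np.array(d['tvec'],float).reshape(3)
    z=d['depth'].astype(float);v,u=np.mgrid[:z.shape[0],:z.shape[1]];K=d['mtx']
    P=np.stack([(u-K[0,2])/K[0,0]*z,(v-K[1,2])/K[1,1]*z,z],-1)
    W=(P-t)@R; W[z==0]=np.nan
    return W
def ray(d,u,v,h):
    R=cv2.Rodrigues(np.array(d['rvec'],float))[0];t=np.array(d['tvec'],float).reshape(3)
    c=-R.T@t; r=R.T@np.linalg.inv(d['mtx'])@[u,v,1]
    return c+r*(h-c[2])/r[2]
def circ(p,r):
    return least_squares(lambda c:np.hypot(*(p-c).T)-r,p.mean(0),loss='soft_l1',f_scale=1).x
E
python3 - <<'E'
from h import *
for n,gold,silver in(("scene",(256,158),(300,130)),("side",(357,280),(272,303))):
    d=dict(np.load(f'pics/{n}0.npz'));W=world(d);f=d['frame'].astype(int)
    hsv=cv2.cvtColor(d['frame'],cv2.COLOR_BGR2HSV)
    for nm,(u,v) in(('gold',gold),('silver',silver)):
        c0=W[v,u,:2];m=(np.hypot(*(np.nan_to_num(W[...,:2])-c0).transpose(2,0,1))<35)&(W[...,2]>22)&(W[...,2]<76)
        p=W[m];print(n,nm,len(p),circ(p[:,:2]+0,12), 'max z',np.nanmax(W[v-30:v+10,u-8:u+8,2]))
    g=(hsv[...,0]>50)&(hsv[...,0]<75)&(hsv[...,1]>120)
    p=W[g];ys,xs=np.nonzero(g);print('green',len(p),np.nanmean(p,0),ray(d,xs.mean(),ys.mean(),12))
    g0=np.nanmean(p,0)[:2]
    near=np.hypot(*(np.nan_to_num(W[...,:2])-g0).transpose(2,0,1))<220
    m=near&(W[...,2]>6.5)&(W[...,2]<17)
    m=cv2.morphologyEx(m.astype(np.uint8),cv2.MORPH_OPEN,np.ones((3,3)))>0
    k,l,st,_=cv2.connectedComponentsWithStats(m.astype(np.uint8));i=1+st[1:,4].argmax()
    print('plate',st[i],cv2.minAreaRect(W[l==i][:,:2].astype(np.float32)),np.nanmean(W[l==i][:,2]))
    m=near&(W[...,2]>60)&(W[...,2]<85)&(hsv[...,2]<90);p=W[m]
    print('knob',len(p),p.mean(0),cv2.minAreaRect(p[:,:2].astype(np.float32)))
    m=near&(W[...,2]>76)&(W[...,2]<83)&(hsv[...,2]<110);p=W[m]
    print('knobtop',len(p),p.mean(0),cv2.minAreaRect(p[:,:2].astype(np.float32)))
    for nm,lo,hi in(('red',1,1),):
        m=near&((hsv[...,0]<8)|(hsv[...,0]>172))&(hsv[...,1]>140)&(W[...,2]>22)&(W[...,2]<31);print('red',m.sum(),cv2.minAreaRect(W[m][:,:2].astype(np.float32)))
E
```

```text
scene gold 163 [ 641.83658667 -188.17039346] max z 103.99898905270396
scene silver 144 [ 456.57556275 -219.96993969] max z 106.55698937436951
green 223 [571.50501647 633.72513861 111.22310391] [467.35782142 644.22844277  12.        ]
plate [464 305  12  20  88] ((635.2120971679688, 455.005859375), (54.34828186035156, 9.355440139770508), 9.713558197021484) 12.387317599590238
knob 1005 [568.91219406 658.28211206  72.71716822] ((562.1748657226562, 659.443359375), (69.95491027832031, 72.71746826171875), 60.34806823730469)
knobtop 287 [569.91702443 656.84836468  79.44539417] ((562.016845703125, 657.4993896484375), (71.26656341552734, 67.6860580444336), 13.585268020629883)
red 0 ((0.0, 0.0), (0.0, 0.0), 0.0)
side gold 199 [ 640.50115721 -186.28072009] max z 106.85006734412762
side silver 208 [ 455.18243861 -217.70111354] max z 104.85891243091868
green 640 [888.67574506 293.90216043   4.42858732] [840.25415638 302.02780924  12.        ]Traceback (most recent call last):
  File "<stdin>", line 14, in <module>
ValueError: attempt to get argmax of an empty sequence
```

Run:
```python
import cv2,numpy as np
a=cv2.imread('pics/scene0.png')[165:265,310:430];b=cv2.imread('pics/side0.png')[160:240,255:335]
a=cv2.resize(a,(480,400),interpolation=2);b=cv2.resize(b,(400,400)[:2],interpolation=2)
cv2.imwrite('pics/crop0.png',np.hstack([a,b])[:, :880][:, :800])
```

```text
(no output)
```

View pics/crop0.png

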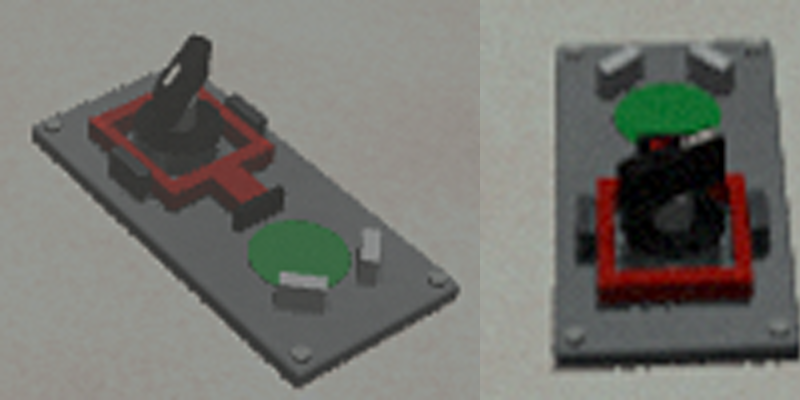

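The crop shows the plate with the knob's white mark on the +x side, the nest clear, and the stops on the far +y side. I'll re-measure inside a window.

Run:
```python
from h import *
for n,(x0,x1,y0,y1) in(("scene",(310,430,165,265)),("side",(255,335,160,240))):
    d=dict(np.load(f'pics/{n}0.npz'));W=world(d)
    hsv=cv2.cvtColor(d['frame'],cv2.COLOR_BGR2HSV)
    win=np.zeros(W.shape[:2],bool);win[y0:y1,x0:x1]=1
    g=win&(hsv[...,0]>50)&(hsv[...,0]<75)&(hsv[...,1]>100)
    ys,xs=np.nonzero(g);print(n,'green',len(xs),np.nanmedian(W[g],0).round(1),cv2.fitEllipse(np.c_[xs,ys].astype(np.float32))[0],)
    e=cv2.fitEllipse(cv2.convexHull(np.c_[xs,ys].astype(np.int32)));print(' nest ray',ray(d,*e[0],12).round(1))
    m=win&(W[...,2]>7)&(W[...,2]<17)
    k,l,st,_=cv2.connectedComponentsWithStats(m.astype(np.uint8));i=1+st[1:,4].argmax()
    print(' plate',st[i],cv2.minAreaRect(W[m&(l==i)][:,:2].astype(np.float32)),np.nanmedian(W[l==i][:,2]))
    m=win&(W[...,2]>74)&(W[...,2]<84);p=W[m]
    print(' knobtop',len(p),p.mean(0).round(1),cv2.minAreaRect(p[:,:2].astype(np.float32)))
    m=win&((hsv[...,0]<8)|(hsv[...,0]>172))&(hsv[...,1]>120)&(W[...,2]>23)&(W[...,2]<31);print(' red',m.sum(),cv2.minAreaRect(W[m][:,:2].astype(np.float32)))
    g=(W[...,0]>300)&(W[...,0]<800)&(W[...,1]>-500)&(W[...,1]<400)&(W[...,2]>15)
for n,(x0,x1,y0,y1) in(("side",(365,410,175,225)),("side",(215,252,135,163)),):
    d=dict(np.load(f'pics/{n}0.npz'));W=world(d)[y0:y1,x0:x1];p=W[W[...,2]>18];print(p.min(0),p.max(0))
```

```text
scene green 285 [572.2 196.9  13.5] (384.2330017089844, 227.77413940429688)
 nest ray [574.4 199.3  12. ]
 plate [ 318  182  107   79 2545] ((568.1185913085938, 144.72677612304688), (253.21585083007812, 122.31834411621094), 80.93816375732422) 12.981684701023083
 knobtop 111 [561.4  93.1  79.8] ((559.712890625, 90.88796997070312), (56.075843811035156, 14.515180587768555), 19.26047706604004)
 red 245 ((559.5321655273438, 106.35426330566406), (108.72799682617188, 76.86320495605469), 81.0328140258789)
side green 213 [572.3 200.6  13.5] (291.0429382324219, 191.39190673828125)
 nest ray [558.9 148.5  12. ]
 plate [ 270  167   49   66 1740] ((566.6448364257812, 145.16815185546875), (256.3707580566406, 119.09521484375), 81.14838409423828) 12.538042517527568
 knobtop 115 [556.3  88.6  78.9] ((556.7543334960938, 89.4290771484375), (55.599510192871094, 19.493545532226562), 21.39392852783203)
 red 255 ((560.8682861328125, 106.66651153564453), (116.28263854980469, 77.73674774169922), 80.57072448730469)
[751.66022691   7.89983298  18.07621622] [832.97074622 120.73331055  61.74602955]
[393.50314829 347.67146918  18.10550602] [481.12130838 444.32078187  29.78017548]
```

```bash
python3 - <<'E'
from h import *
for n,pts in(("side",((397,258),(358,322),(358,275))),("scene",((238,128),(229,170)))):
    W=world(dict(np.load(f'pics/{n}0.npz')))
    for u,v in pts: print(n,W[v,u].round(0))
W=world(dict(np.load('pics/side0.npz')));p=W[50:150,60:222].reshape(-1,3);p=p[(p[:,2]>30)&(p[:,2]<400)];print(p.min(0),p.max(0))
E
python3 -m jog '{"offset":[[0,0,-0.025],[0,0,-0.025],[-0.0316,-0.0252,-0.01],[-0.0316,-0.0252,0],[-0.0316,-0.0252,0],[-0.0316,-0.0252,0],[-0.0316,-0.0252,0],[-0.0316,-0.0252,0]],"rot":[[0,0,0],[0,0,0],[0,0,0],[0,0,0],[0,0,0],[0,0,0],[0,0,0],[0,0,0]],"claw":[0.085,0.085,0.085,0.085,0.085,0.085,0.085,0.085]}' 40
```

```text
side [ 734. -171.   69.]
side [ 605. -313.   70.]
side [ 640. -196.   65.]
scene [ 616. -295.   76.]
scene [ 744. -151.   73.]
[-24.1911758  441.12209068  30.1124661 ] [420.90980529 757.86651279 294.63940565]
time: 0.77
tool_pos: [346.6, 341.0, 264.9]
ee_rot: [-0.0, 0.194, 0.981, -0.0]
force: [1.3, 0.1, 0.1]
width: 0.991
grip_force: 0.0
```

```bash
python3 -m jog '{"offset":[[-0.0316,-0.0251,0],[-0.0316,-0.0251,0],[-0.0316,-0.0251,0],[-0.0316,-0.0251,0],[-0.0316,-0.0251,0],[-0.0316,-0.0251,0],[-0.0316,-0.0251,0],[-0.0316,-0.0251,0]],"rot":[[0,0,0],[0,0,0],[0,0,0],[0,0,0],[0,0,0],[0,0,0],[0,0,0],[0,0,0]],"claw":[0.085,0.085,0.085,0.085,0.085,0.085,0.085,0.085]}'
python3 -m jog '{"offset":[[-0.0316,-0.0251,0],[-0.0316,-0.0251,0],[-0.0316,-0.0251,0],[-0.0316,-0.0251,0],[-0.0316,-0.0251,0],[-0.0316,-0.0251,0],[-0.0316,-0.0251,0],[0,0,0]],"rot":[[0,0,0],[0,0,0],[0,0,0],[0,0,0],[0,0,0],[0,0,0],[0,0,0],[0,0,0]],"claw":[0.085,0.085,0.085,0.085,0.085,0.085,0.085,0.085]}'
cat >> h.py <<'E'
from workcell import ctrl,get_image
def totool(x,y):
    s=ctrl.sense();q=s['ee_rot'];p=s['tool_pos']
    from scipy.spatial.transform import Rotation as Ro
    R=Ro.from_quat(np.r_[q[1:],q[0]]).as_matrix()
    e=R.T@[x-p[0],y-p[1],0]
    print('tcp',np.round(p,1),'tool axes z',R[:,2].round(4),'phi',np.arctan2(R[1,1],R[0,1]).round(4),'go tool mm',e.round(1))
E
python3 - <<'E'
from h import *
d=get_image('wrist');cv2.imwrite('pics/w1.png',d['frame']);W=world(d)
m=(np.hypot(W[...,0]-641,W[...,1]+187)<30)
for lo,hi in((25,74),(95,110),(10,20)):
    p=W[m&(W[...,2]>lo)&(W[...,2]<hi)]
    if len(p):print(lo,len(p),p.mean(0).round(1),circ(p[:,:2],12 if lo==25 else 30).round(1))
totool(641.2,-187.2)
E
```

```text
time: 1.43
tool_pos: [503.9, 58.8, 265.0]
ee_rot: [-0.0, 0.194, 0.981, -0.0]
force: [0.4, 0.2, 0.6]
width: 0.999
grip_force: 0.0
time: 2.1
tool_pos: [642.5, -192.6, 258.7]
ee_rot: [-0.004, 0.197, 0.98, -0.001]
force: [1.3, 0.0, -1.3]
width: 0.994
grip_force: 0.0
25 103 [ 631.3 -183.4   51.5] [ 640.7 -186.6]
95 131 [ 639.7 -186.2   99.2] [ 609.9 -189.7]
10 890 [ 636.1 -185.1   16.5] [ 647.8 -189.3]
tcp [ 641.6 -189.6  259.9] tool axes z [-0.0072  0.0019 -1.    ] phi 1.1755 go tool mm [1.3 2.1 0. ]
```

View pics/w1.png

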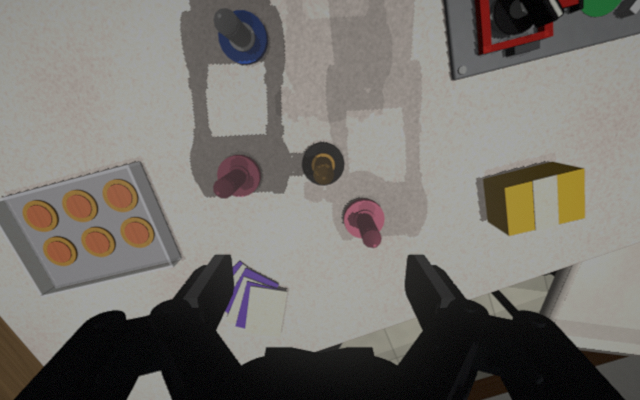

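The wrist view shows gold at (322,163), clear of the pinks at (237,177) and (363,220), and centred between the fingers. Descending.

```bash
python3 -m jog '{"offset":[[0.0005,0.001,0.02],[0,0,0.03],[0,0,0.03],[0,0,0.03],[0,0,0.02],[0,0,0],[0,0,0],[0,0,0]],"rot":[[0,0,0],[0,0,0],[0,0,0],[0,0,0],[0,0,0],[0,0,0],[0,0,0],[0,0,0]],"claw":[0.085,0.085,0.085,0.085,0.085,0.085,0.085,0.085]}'
python3 -c "
from h import *;totool(640.9,-186.9)"
```

```text
time: 2.82
tool_pos: [641.6, -184.5, 137.9]
ee_rot: [0.001, 0.194, 0.981, -0.0]
force: [0.1, 0.2, 1.1]
width: 0.998
grip_force: 0.0
tcp [ 641.6 -184.5  137.9] tool axes z [ 2.8e-03 -8.0e-04 -1.0e+00] phi 1.1806 go tool mm [-0.3 -2.5 -0. ]
```

```bash
python3 -m jog '{"offset":[[0,-0.0025,0.025],[0,0,0.03],[0,0,0.025],[0,0,0.019],[0,0,0],[0,0,0],[0,0,0]],"rot":[[0,0,0],[0,0,0],[0,0,0],[0,0,0],[0,0,0],[0,0,0],[0,0,0]],"claw":[0.085,0.085,0.085,0.085,0.085,0.085,0.085]}'
python3 -c "
from h import *;totool(640.9,-186.9)"
```

```text
time: 3.4
tool_pos: [641.7, -187.6, 40.0]
ee_rot: [0.002, 0.194, 0.981, -0.0]
force: [0.5, -0.7, 0.4]
width: 0.995
grip_force: 0.0
tcp [ 641.7 -187.6   40. ] tool axes z [ 0.0045 -0.0015 -1.    ] phi 1.1801 go tool mm [ 1.   0.3 -0. ]
```

```bash
python3 -m jog '{"offset":[[0.0005,0,0.003],[0,0,0],[0,0,0],[0,0,0],[0,0,0],[0,0,0],[0,0,0],[0,0,0]],"rot":[[0,0,0],[0,0,0],[0,0,0],[0,0,0],[0,0,0],[0,0,0],[0,0,0],[0,0,0]],"claw":[0.085,0.085,0.01,0.01,0.01,0.01,0.01,0.01]}' 50
python3 -m jog '{"offset":[[0,0,0],[0,0,0],[0,0,0],[0,0,0]],"rot":[[0,0,0],[0,0,0],[0,0,0],[0,0,0]],"claw":[0.01,0.01,0.01,0.01]}' 50
python3 -c "
from h import *;totool(640.9,-186.9)"
```

```text
time: 4.07
tool_pos: [639.8, -186.8, 33.6]
ee_rot: [0.0, 0.194, 0.981, 0.0]
force: [1.7, -0.4, 1.8]
width: 0.262
grip_force: 49.5
time: 4.4
tool_pos: [639.8, -186.8, 33.6]
ee_rot: [0.0, 0.194, 0.981, 0.0]
force: [0.8, 1.1, 1.3]
width: 0.264
grip_force: 49.4
tcp [ 639.8 -186.8   33.6] tool axes z [ 5.e-04  0.e+00 -1.e+00] phi 1.1801 go tool mm [-1.   0.4  0. ]
```

```bash
python3 -m jog '{"offset":[[0,0,-0.01],[0,0,-0.025],[0,0,-0.035],[0,0,-0.035],[0.008,0.0128,-0.02],[0.0159,0.0257,-0.005],[0.0159,0.0257,0],[0.0159,0.0257,0]],"rot":[[0,0,0],[0,0,0],[0,0,0],[0,0,0],[0,0,0],[0,0,0],[0,0,0],[0,0,0]],"claw":[0.01,0.01,0.01,0.01,0.01,0.01,0.01,0.01]}'
python3 -m jog '{"offset":[[0.0159,0.0257,0],[0.0159,0.0257,0],[0.0159,0.0257,0],[0.0159,0.0257,0],[0.0159,0.0257,0],[0.0159,0.0257,0],[0.0159,0.0257,0],[0.0159,0.0257,0]],"rot":[[0,0,0],[0,0,0],[0,0,0],[0,0,0],[0,0,0],[0,0,0],[0,0,0],[0,0,0]],"claw":[0.01,0.01,0.01,0.01,0.01,0.01,0.01,0.01]}'
python3 -m jog '{"offset":[[0.0159,0.0257,0],[0.008,0.0128,0],[0,0,0],[0,0,0],[0,0,0]],"rot":[[0,0,0],[0,0,0],[0,0,0],[0,0,0],[0,0,0]],"claw":[0.01,0.01,0.01,0.01,0.01]}'
python3 - <<'E'
from h import *
totool(575.3,200.3)
for n in('wrist','scene','side'):
    d=get_image(n);np.savez(f'pics/{n}2.npz',**d)
    W=world(d)
    near=(abs(W[...,0]-567)<85)&(abs(W[...,1]-145)<145)
    if n=='wrist':cv2.imwrite('pics/w2.png',d['frame'])
    m=near&(W[...,2]>7)&(W[...,2]<17)
    k,l,st,_=cv2.connectedComponentsWithStats(m.astype(np.uint8));i=1+st[1:,4].argmax()
    print(n,cv2.minAreaRect(W[m][:,:2].astype(np.float32)),np.median(W[m][:,2]))
    c=ctrl.sense()['tool_pos']
    m=(np.hypot(W[...,0]-c[0],W[...,1]-c[1])<45)&(W[...,2]>c[2]-32)&(W[...,2]<c[2]-18)
    p=W[m];print(' base',len(p),p.mean(0).round(1) if len(p) else 0, circ(p[:,:2],30).round(1) if len(p) else 0)
E
```

```text
time: 5.07
tool_pos: [622.0, -82.1, 164.4]
ee_rot: [0.0, 0.195, 0.981, -0.0]
force: [1.0, 0.8, -2.9]
width: 0.267
grip_force: 49.2
time: 5.73
tool_pos: [582.3, 157.1, 163.3]
ee_rot: [-0.0, 0.194, 0.981, -0.0]
force: [0.1, -0.4, -2.4]
width: 0.263
grip_force: 49.2
time: 6.15
tool_pos: [575.7, 199.6, 163.2]
ee_rot: [-0.0, 0.194, 0.981, -0.001]
force: [0.9, -0.5, -2.4]
width: 0.263
grip_force: 49.3
tcp [575.7 199.6 163.2] tool axes z [-4.0e-04 -1.1e-03 -1.0e+00] phi 1.1793 go tool mm [ 0.7  0.5 -0. ]
wrist ((565.9136962890625, 146.009765625), (250.18435668945312, 119.85742950439453), 80.87202453613281) 12.366064167879372
 base 676 [561.8 207.8 142.8] [577.9 199.4]
scene ((568.1155395507812, 144.37416076660156), (252.42138671875, 121.23252868652344), 81.1873550415039) 12.970491829952419
 base 142 [593.4 211.  140.2] [577.5 197.4]
side ((566.5867309570312, 144.8695068359375), (258.3659973144531, 119.09188079833984), 81.13420867919922) 12.557128833797705
 base 123 [573.9 182.1 140.5] [577.3 201. ]
```

View pics/w2.png

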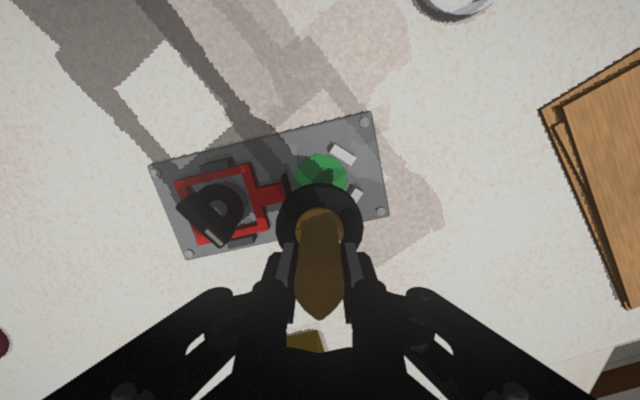

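The wrist view shows the base over the nest, with green visible at (320,172), the jaw at (270,195) and the knob at (215,210). I'll apply a small correction and lower part-way.

```bash
python3 -m jog '{"offset":[[0.0028,0.0009,0.01],[0,0,0.025],[0,0,0.025],[0,0,0.02],[0,0,0],[0,0,0],[0,0,0]],"rot":[[0,0,0],[0,0,0],[0,0,0],[0,0,0],[0,0,0],[0,0,0],[0,0,0]],"claw":[0.01,0.01,0.01,0.01,0.01,0.01,0.01]}'
cat > chk.py <<'E'
from h import *
totool(575.3,201)
th=np.radians(81);Y=np.array([np.cos(th),np.sin(th)]);X=np.array([Y[1],-Y[0]])
for n in('wrist','scene','side'):
    d=get_image(n);W=world(d);hsv=cv2.cvtColor(d['frame'],cv2.COLOR_BGR2HSV)
    near=(abs(W[...,0]-567)<85)&(abs(W[...,1]-145)<145)
    cv2.imwrite(f'pics/{n}_last.png',d['frame'])
    m=near&(W[...,2]>7)&(W[...,2]<17)
    r=cv2.minAreaRect(W[m][:,:2].astype(np.float32));print(n,np.round(r[0],1),np.round(r[1],1),round(r[2],2))
    c=ctrl.sense()['tool_pos'];zb=c[2]-33.6
    m=(np.hypot(W[...,0]-c[0],W[...,1]-c[1])<45)&(W[...,2]>zb+3)&(W[...,2]<zb+14)&(hsv[...,2]<70)
    p=W[m]
    if len(p)>10:
        b=circ(p[:,:2],30);e=b-np.array(r[0]);print(' base',len(p),b.round(1),'in clamp',(e@X).round(1),(e@Y).round(1))
    m=near&((hsv[...,0]<8)|(hsv[...,0]>172))&(hsv[...,1]>120)&(W[...,2]>22)&(W[...,2]<32);e=(W[m][:,:2]-r[0])
    print(' red x',np.percentile(e@X,[1,99]).round(1),'y',np.percentile(e@Y,[1,99]).round(1))
E
python3 chk.py
```

```text
time: 6.88
tool_pos: [573.9, 202.4, 84.6]
ee_rot: [0.001, 0.194, 0.981, 0.0]
force: [0.0, 1.0, -2.5]
width: 0.261
grip_force: 49.3
tcp [573.9 202.4  84.6] tool axes z [ 1.5e-03  4.0e-04 -1.0e+00] phi 1.1795 go tool mm [-1.8 -0.8  0. ]
wrist [566.  146.4] [249.8 120.1] 80.91
 base 283 [575.4 203. ] in clamp 0.4 57.4
 red x [-38.   37.5] y [-92.2  17. ]
scene [568.1 144.9] [251.4 122.4] 81.27
 base 91 [575.9 201.4] in clamp -1.1 57.1
 red x [-36.1  37.2] y [-93.3 -13.2]
side [566.5 146.1] [260.3 119.1] 80.99
 base 75 [575.8 204.1] in clamp 0.1 58.7
 red x [-38.4  36.9] y [-97.2  -3.3]
```

```bash
python3 -m jog '{"offset":[[0,-0.0008,0.008],[0,0,0.01],[0,0,0.008],[0,0,0.006],[0,0,0.003],[0,0,0],[0,0,0],[0,0,0]],"rot":[[0,0,0],[0,0,0],[0,0,0],[0,0,0],[0,0,0],[0,0,0],[0,0,0],[0,0,0]],"claw":[0.01,0.01,0.01,0.01,0.01,0.01,0.01,0.01]}'
python3 chk.py
```

```text
time: 7.7
tool_pos: [573.3, 201.9, 48.8]
ee_rot: [0.0, 0.194, 0.981, 0.0]
force: [0.4, -0.2, -2.6]
width: 0.264
grip_force: 49.4
tcp [573.3 201.9  48.8] tool axes z [ 6.e-04  2.e-04 -1.e+00] phi 1.18 go tool mm [-2.2 -0.1  0. ]
wrist [565.9 146.4] [250.1 119.7] 80.86
 base 700 [571.9 196.6] in clamp -1.9 50.6
 red x [-37.9  35. ] y [-92.4  17. ]
scene [567.8 144.7] [252.4 122. ] 81.05
 base 107 [575.4 194.7] in clamp -0.3 50.6
 red x [-35.5  35.4] y [-93.8 -14.4]
side [566.6 145.7] [256.9 119.2] 81.08
 base 89 [574.9 202. ] in clamp -0.7 56.9
 red x [-38.7  37.1] y [-95.7  34.9]
```

```bash
python3 -m jog '{"offset":[[-0.0007,0,0.001],[0,0,0.001],[0,0,0],[0,0,0]],"rot":[[0,0,0],[0,0,0],[0,0,0],[0,0,0]],"claw":[0.01,0.01,0.01,0.01]}'
python3 -m jog '{"offset":[[0,0,0.0008],[0,0,0],[0,0,0]],"rot":[[0,0,0],[0,0,0],[0,0,0]],"claw":[0.01,0.01,0.01]}'
```

```text
time: 8.18
tool_pos: [573.7, 201.5, 46.2]
ee_rot: [-0.0, 0.194, 0.981, -0.0]
force: [-0.1, 0.0, -3.1]
width: 0.263
grip_force: 49.5
time: 8.43
tool_pos: [573.8, 201.6, 45.6]
ee_rot: [0.0, 0.194, 0.981, 0.0]
force: [0.1, -0.3, -2.6]
width: 0.262
grip_force: 49.6
```

```bash
python3 -m jog '{"offset":[[0,0,0.0008],[0,0,0],[0,0,0]],"rot":[[0,0,0],[0,0,0],[0,0,0]],"claw":[0.01,0.01,0.01]}'
python3 -m jog '{"offset":[[0,0,0.0008],[0,0,0],[0,0,0]],"rot":[[0,0,0],[0,0,0],[0,0,0]],"claw":[0.01,0.01,0.01]}'
```

```text
time: 8.68
tool_pos: [573.9, 201.6, 45.5]
ee_rot: [0.0, 0.194, 0.981, 0.0]
force: [-1.8, -0.6, 3.3]
width: 0.263
grip_force: 49.9
time: 8.93
tool_pos: [574.0, 201.6, 45.5]
ee_rot: [0.001, 0.194, 0.981, 0.0]
force: [-4.0, -1.0, 6.8]
width: 0.265
grip_force: 50.4
```

```bash
python3 -m jog '{"offset":[[0,0,-0.0008],[0,0,0],[0,0,0],[0,0,0],[0,0,0],[0,0,0],[0,0,0],[0,0,0]],"rot":[[0,0,0],[0,0,0],[0,0,0],[0,0,0],[0,0,0],[0,0,0],[0,0,0],[0,0,0]],"claw":[0.01,0.01,0.085,0.085,0.085,0.085,0.085,0.085]}'
python3 -m jog '{"offset":[[0,0,-0.01],[0,0,-0.03],[0,0,-0.035],[0,0,-0.035],[0,0,-0.01],[0,0,0],[0,0,0]],"rot":[[0,0,0],[0,0,0],[0,0,0],[0,0,0],[0,0,0],[0,0,0],[0,0,0]],"claw":[0.085,0.085,0.085,0.085,0.085,0.085,0.085]}'
cat > chk2.py <<'E'
from h import *
th=np.radians(81);Y=np.array([np.cos(th),np.sin(th)]);X=np.array([Y[1],-Y[0]])
for n in('wrist','scene','side'):
    d=get_image(n);W=world(d);hsv=cv2.cvtColor(d['frame'],cv2.COLOR_BGR2HSV)
    near=(abs(W[...,0]-567)<85)&(abs(W[...,1]-145)<145);cv2.imwrite(f'pics/{n}_last.png',d['frame'])
    m=near&(W[...,2]>7)&(W[...,2]<17)
    r=cv2.minAreaRect(W[m][:,:2].astype(np.float32));C=np.array(r[0]);print(n,C.round(1),np.round(r[1],1),round(r[2],2))
    m=(np.hypot(W[...,0]-575,W[...,1]-201)<30)
    for lo,hi in((34,58),(62,86)):
        p=W[m&(W[...,2]>lo)&(W[...,2]<hi)]
        if len(p)>10: b=circ(p[:,:2],12);e=b-C;print(' col',lo,len(p),b.round(1),'clamp',(e@X).round(1),(e@Y).round(1))
    p=W[m&(W[...,2]>100)&(W[...,2]<125)]
    if len(p):print(' top z',np.percentile(p[:,2],98).round(1))
    m=near&(np.hypot(W[...,0]-559,W[...,1]-90)<45)&(W[...,2]>74)&(W[...,2]<83);p=W[m]
    if len(p)>10:k=cv2.minAreaRect(p[:,:2].astype(np.float32));print(' knob',len(p),np.round(k[0],1),np.round(k[1],1),round(k[2],1))
    m=near&((hsv[...,0]<8)|(hsv[...,0]>172))&(hsv[...,1]>120)&(W[...,2]>24)&(W[...,2]<30);e=(W[m][:,:2]-C)
    if m.sum():print(' red y',np.percentile(e@Y,[1,50,99]).round(1))
totool(558.3,90.9)
E
python3 chk2.py
```

```text
time: 9.6
tool_pos: [573.7, 201.6, 44.6]
ee_rot: [-0.0, 0.194, 0.981, -0.0]
force: [-1.1, -0.5, 0.0]
width: 1.003
grip_force: 0.0
time: 10.18
tool_pos: [574.1, 201.7, 165.8]
ee_rot: [0.001, 0.194, 0.981, 0.0]
force: [-1.1, -0.2, 0.1]
width: 0.996
grip_force: 0.0
wrist [566.  146.1] [249.8 119.9] 80.85
 col 34 124 [575.2 202. ] clamp 0.4 56.7
 col 62 157 [575.2 202.1] clamp 0.4 56.8
 top z 116.4
 knob 966 [557.2  92.3] [56.  14.4] 19.0
 red y [-92.1 -19.   16.7]
scene [568.4 145. ] [252.1 121.8] 81.06
 col 34 101 [576.1 200.3] clamp -1.0 55.8
 col 62 93 [575.8 200.4] clamp -1.3 55.8
 top z 116.7
 knob 109 [559.5  91.5] [58.6 14.7] 19.5
 red y [-93.5 -41.2 -12.8]
side [566.5 143.9] [252.1 119.3] 81.14
 col 34 73 [574.6 201.6] clamp -1.1 58.3
 col 62 74 [575.4 202.9] clamp -0.5 59.7
 top z 115.8
 knob 116 [556.8  89.2] [54.8 17.4] 20.4
 red y [-94.8 -73.7  36.6]
tcp [572.9 201.3 162.3] tool axes z [-0.0037 -0.0011 -1.    ] phi 1.18 go tool mm [ -28.6 -107.6    0.2]
```

View pics/wrist_last.png

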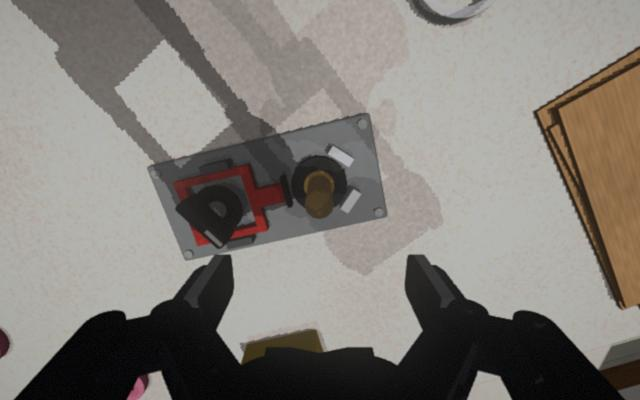

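The trophy stands upright in the nest at (319,185), next to the V stops. The knob is at (215,210), bar yaw about 19°. Moving to the knob and turning the tool.

```bash
python3 -m jog '{"offset":[[-0.0067,-0.0269,0],[-0.0067,-0.0269,0],[-0.0067,-0.0269,0],[-0.0067,-0.027,0],[0,0,0],[0,0,0],[0,0,0],[0,0,0]],"rot":[[0,0,0],[0,0,0],[0,0,0],[0,0,0],[0,0,-0.121],[0,0,-0.121],[0,0,-0.121],[0,0,-0.121]],"claw":[0.085,0.085,0.085,0.085,0.085,0.085,0.085,0.085]}'
python3 -m jog '{"offset":[[0,0,0],[0,0,0],[0,0,0.02],[0,0,0.02],[0,0,0],[0,0,0],[0,0,0]],"rot":[[0,0,-0.121],[0,0,-0.121],[0,0,0],[0,0,0],[0,0,0],[0,0,0],[0,0,0]],"claw":[0.085,0.085,0.085,0.085,0.085,0.085,0.085]}'
python3 -c "
from h import *;totool(557.5,91.9)
d=get_image('wrist');W=world(d);m=(np.hypot(W[...,0]-559,W[...,1]-90)<40)&(W[...,2]>74)&(W[...,2]<83);p=W[m]
k=cv2.minAreaRect(p[:,:2].astype(np.float32));print(' knob',len(p),np.round(k[0],1),np.round(k[1],1),round(k[2],1));totool(*k[0])"
```

```text
time: 11.0
tool_pos: [556.6, 91.3, 162.6]
ee_rot: [-0.002, -0.049, 0.999, -0.0]
force: [0.7, 0.2, -0.8]
width: 0.996
grip_force: 0.0
time: 11.58
tool_pos: [557.3, 91.7, 124.8]
ee_rot: [-0.0, -0.167, 0.986, 0.0]
force: [0.1, 0.4, -0.2]
width: 0.996
grip_force: 0.0
tcp [557.3  91.7 124.8] tool axes z [-8.e-04 -1.e-04 -1.e+00] phi 1.9059 go tool mm [-0.2  0.1 -0. ]
 knob 1249 [557.   91.9] [55.5 13.8] 18.5
tcp [557.8  91.8 125.6] tool axes z [ 8.e-04  1.e-04 -1.e+00] phi 1.9059 go tool mm [ 0.7  0.3 -0. ]
```

```bash
python3 -m jog '{"offset":[[0,0,0.02],[0,0,0.03],[0,0,0.02],[0,0,0.009],[0,0,0],[0,0,0],[0,0,0],[0,0,0]],"rot":[[0,0,0],[0,0,0],[0,0,0],[0,0,0],[0,0,0],[0,0,0],[0,0,0],[0,0,0]],"claw":[0.085,0.085,0.085,0.085,0.085,0.085,0.085,0.085]}'
python3 -m jog '{"offset":[[0,0,0],[0,0,0],[0,0,0],[0,0,0],[0,0,0],[0,0,0],[0,0,0],[0,0,0]],"rot":[[0,0,0],[0,0,0],[0,0,0],[0,0,0],[0,0,0],[0,0,0],[0,0,0],[0,0,0]],"claw":[0.003,0.003,0.003,0.003,0.003,0.003,0.003,0.003]}' 40
python3 -m jog '{"offset":[[0,0,0],[0,0,0]],"rot":[[0,0,0],[0,0,0]],"claw":[0.003,0.003]}'
python3 -c "
from h import *;totool(557.5,91.9);s=ctrl.sense();print(s['torque'],s['joints'])"
```

```text
time: 12.3
tool_pos: [558.8, 91.9, 48.2]
ee_rot: [0.002, -0.167, 0.986, -0.0]
force: [0.0, 0.3, 0.7]
width: 0.991
grip_force: 0.0
time: 12.97
tool_pos: [557.9, 90.7, 46.0]
ee_rot: [0.0, -0.166, 0.986, -0.001]
force: [1.4, -5.3, 1.3]
width: 0.145
grip_force: 42.3
time: 13.13
tool_pos: [557.9, 90.7, 46.0]
ee_rot: [0.0, -0.166, 0.986, -0.001]
force: [2.0, -5.8, 1.4]
width: 0.148
grip_force: 42.3
tcp [557.9  90.7  46. ] tool axes z [ 8.0e-04 -1.7e-03 -1.0e+00] phi 1.9052 go tool mm [-0.1  1.3 -0. ]
[-0.8145705  -0.12024986 -0.04658472] [ 1.02103066e-01  2.51049197e-02  1.58190234e+00 -1.73919225e-03
  1.53399708e+00 -1.80304768e+00]
```

```bash
cat > ok.py <<'E'
import sys
from h import *
s=ctrl.sense();q=s['ee_rot']
from scipy.spatial.transform import Rotation as Ro
R=Ro.from_quat(np.r_[q[1:],q[0]]).as_matrix();phi=np.arctan2(R[1,1],R[0,1])
Y=np.array([.1564,.9877]);ys=[]
for n in('scene','side'):
    W=world(get_image(n));m=(np.hypot(W[...,0]-575,W[...,1]-202)<32)&(W[...,2]>36)&(W[...,2]<86)
    ys.append(circ(W[m][:,:2],12)@Y)
tz=s['torque'][2];print('t%.2f phi %.4f tz %.3f F %s W %.3f ys %s'%(s['time'],phi,tz,s['force'].round(1),s['width'],np.round(ys,1)),flush=True)
lim=float(sys.argv[1]);y0=float(sys.argv[2]) if len(sys.argv)>2 else 1e9
sys.exit(1 if abs(tz)>lim or np.mean(ys)>y0+1.8 else 0)
E
python3 -m jog '{"offset":[[0,-0.0012,0],[0,0,0],[0,0,0]],"rot":[[0,0,0],[0,0,0],[0,0,0]],"claw":[0.003,0.003,0.003]}' | head -1; python3 ok.py 0.18
python3 -m jog '{"offset":[[0,0,0],[0,0,0]],"rot":[[0,0,0.03],[0,0,0]],"claw":[0.003,0.003]}'| head -1; python3 ok.py 0.18 &&
python3 -m jog '{"offset":[[0,0,0],[0,0,0]],"rot":[[0,0,0.03],[0,0,0]],"claw":[0.003,0.003]}'| head -1; python3 ok.py 0.18
```

```text
time: 13.38
t13.38 phi 1.9059 tz -0.025 F [-1.6 -2.6  1.7] W 0.141 ys [287.9 275.9]
time: 13.65
t13.65 phi 1.8752 tz 0.001 F [-1.6 -2.3  2.9] W 0.148 ys [287.9 278.7]
time: 13.92
t13.92 phi 1.8457 tz -0.022 F [-1.4 -1.5  3.7] W 0.144 ys [288. 294.]
```

```bash
sed -i "s/('scene','side')/('scene',)/" ok.py
J(){ :; }
python3 -m jog '{"offset":[[0,0,0],[0,0,0]],"rot":[[0,0,0.04],[0,0,0]],"claw":[0.003,0.003]}'| head -1; python3 ok.py 0.18 288 &&
python3 -m jog '{"offset":[[0,0,0],[0,0,0]],"rot":[[0,0,0.04],[0,0,0]],"claw":[0.003,0.003]}'| head -1 && python3 ok.py 0.18 288 &&
python3 -m jog '{"offset":[[0,0,0],[0,0,0]],"rot":[[0,0,0.04],[0,0,0]],"claw":[0.003,0.003]}'| head -1 && python3 ok.py 0.18 288 &&
python3 -m jog '{"offset":[[0,0,0],[0,0,0]],"rot":[[0,0,0.04],[0,0,0]],"claw":[0.003,0.003]}'| head -1 && python3 ok.py 0.18 288 &&
python3 -m jog '{"offset":[[0,0,0],[0,0,0]],"rot":[[0,0,0.04],[0,0,0]],"claw":[0.003,0.003]}'| head -1 && python3 ok.py 0.18 288 &&
python3 -m jog '{"offset":[[0,0,0],[0,0,0]],"rot":[[0,0,0.04],[0,0,0]],"claw":[0.003,0.003]}'| head -1 && python3 ok.py 0.18 288
```

```text
time: 14.18
t14.18 phi 1.8056 tz 0.008 F [-2.2 -2.   5.2] W 0.145 ys [288.]
time: 14.4
t14.40 phi 1.7662 tz 0.009 F [-1.7 -1.4  5.2] W 0.141 ys [288.]
time: 14.62
t14.62 phi 1.7263 tz -0.079 F [-1.5 -1.8  5.6] W 0.145 ys [288.]
time: 14.83
t14.83 phi 1.6863 tz 0.008 F [-2.1 -1.8  4.8] W 0.150 ys [288.2]
time: 15.05
t15.05 phi 1.6463 tz -0.013 F [-2.6 -1.7  5.1] W 0.148 ys [288.]
time: 15.27
t15.27 phi 1.6063 tz -0.086 F [-1.9 -1.5  4.5] W 0.148 ys [288.]
```

```bash
sed -i "s/ys %s'%(/ys %s j6 %.3f'%(/; s/np.round(ys,1))/np.round(ys,1),s['joint_torque'][5])/" ok.py
python3 -m jog '{"offset":[[0,0,0],[0,0,0]],"rot":[[0,0,0.03],[0,0,0]],"claw":[0.003,0.003]}'| head -1; python3 ok.py 0.18 288 &&
python3 -m jog '{"offset":[[0,0,0],[0,0,0]],"rot":[[0,0,0.03],[0,0,0]],"claw":[0.003,0.003]}'| head -1 && python3 ok.py 0.18 288 &&
python3 -m jog '{"offset":[[0,0,0],[0,0,0]],"rot":[[0,0,0.03],[0,0,0]],"claw":[0.003,0.003]}'| head -1 && python3 ok.py 0.18 288 &&
python3 -m jog '{"offset":[[0,0,0],[0,0,0]],"rot":[[0,0,0.03],[0,0,0]],"claw":[0.003,0.003]}'| head -1 && python3 ok.py 0.18 288 &&
python3 -m jog '{"offset":[[0,0,0],[0,0,0]],"rot":[[0,0,0.03],[0,0,0]],"claw":[0.003,0.003]}'| head -1 && python3 ok.py 0.18 288
python3 - <<'E'
from h import *
d=get_image('scene');e=get_image('wrist')
cv2.imwrite('pics/k1.png',np.hstack([cv2.resize(d['frame'][140:265,300:440],(420,375),interpolation=2),cv2.resize(e['frame'],(380,375))]))
E
```

```text
time: 15.48
t15.48 phi 1.5768 tz -0.024 F [-2.2 -1.7  4.7] W 0.145 ys [287.9] j6 0.353
time: 15.7
t15.70 phi 1.5468 tz -0.045 F [-1.8 -1.6  5.3] W 0.149 ys [288.1] j6 0.320
time: 15.92
t15.92 phi 1.5168 tz -0.037 F [-2.  -2.   4.7] W 0.148 ys [287.9] j6 0.342
time: 16.13
t16.13 phi 1.4868 tz -0.002 F [-1.1 -1.8  4.9] W 0.143 ys [287.8] j6 0.331
time: 16.35
t16.35 phi 1.4568 tz 0.012 F [-2.6 -0.6  5.6] W 0.148 ys [287.9] j6 0.348
```

View pics/k1.png

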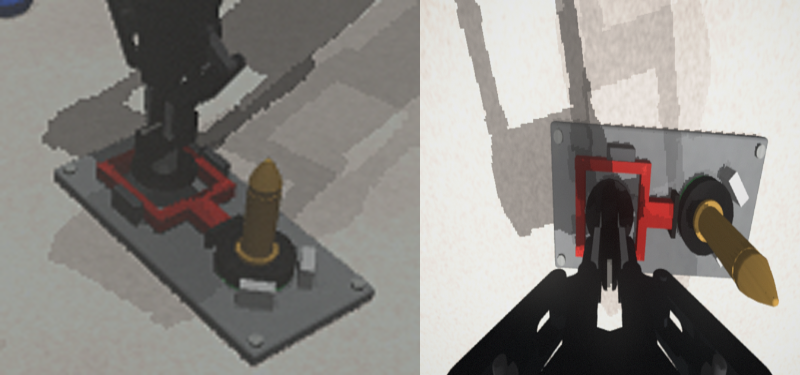

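The knob turns with the gripper, the jaw is still open, and the trophy at (262,215) in the left view hasn't moved. Continuing.

```bash
sed -i "s/abs(tz)>lim/abs(tz)>lim or not .2<s['joint_torque'][5]<.5/" ok.py
python3 -m jog '{"offset":[[0,0,0],[0,0,0]],"rot":[[0,0,0.03],[0,0,0]],"claw":[0.003,0.003]}'| head -1; python3 ok.py 0.18 288 &&
python3 -m jog '{"offset":[[0,0,0],[0,0,0]],"rot":[[0,0,0.03],[0,0,0]],"claw":[0.003,0.003]}'| head -1 && python3 ok.py 0.18 288 &&
python3 -m jog '{"offset":[[0,0,0],[0,0,0]],"rot":[[0,0,0.03],[0,0,0]],"claw":[0.003,0.003]}'| head -1 && python3 ok.py 0.18 288 &&
python3 -m jog '{"offset":[[0,0,0],[0,0,0]],"rot":[[0,0,0.03],[0,0,0]],"claw":[0.003,0.003]}'| head -1 && python3 ok.py 0.18 288 &&
python3 -m jog '{"offset":[[0,0,0],[0,0,0]],"rot":[[0,0,0.03],[0,0,0]],"claw":[0.003,0.003]}'| head -1 && python3 ok.py 0.18 288 &&
python3 -m jog '{"offset":[[0,0,0],[0,0,0]],"rot":[[0,0,0.03],[0,0,0]],"claw":[0.003,0.003]}'| head -1 && python3 ok.py 0.18 288 &&
python3 -m jog '{"offset":[[0,0,0],[0,0,0]],"rot":[[0,0,0.03],[0,0,0]],"claw":[0.003,0.003]}'| head -1 && python3 ok.py 0.18 288 &&
python3 -m jog '{"offset":[[0,0,0],[0,0,0]],"rot":[[0,0,0.03],[0,0,0]],"claw":[0.003,0.003]}'| head -1 && python3 ok.py 0.18 288
```

```text
time: 16.67
t16.67 phi 1.4268 tz 0.023 F [-2.1 -1.6  5.2] W 0.148 ys [288.] j6 0.331
time: 16.88
t16.88 phi 1.3968 tz -0.006 F [-2.  -1.5  5. ] W 0.148 ys [287.7] j6 0.349
time: 17.1
t17.10 phi 1.3668 tz 0.024 F [-2.3 -1.4  4.7] W 0.145 ys [288.] j6 0.343
time: 17.32
t17.32 phi 1.3369 tz 0.063 F [-2.  -2.3  4.8] W 0.146 ys [287.9] j6 0.354
time: 17.53
t17.53 phi 1.3068 tz 0.041 F [-0.4 -2.1  4.9] W 0.146 ys [287.9] j6 0.341
time: 17.75
t17.75 phi 1.2768 tz 0.027 F [-2.1 -1.8  5.6] W 0.146 ys [288.2] j6 0.350
time: 17.97
t17.97 phi 1.2468 tz 0.033 F [-2.1 -1.2  4.9] W 0.148 ys [287.9] j6 0.353
time: 18.18
t18.18 phi 1.2169 tz 0.033 F [-2.  -2.6  5.1] W 0.147 ys [288.] j6 0.371
```

```bash
python3 -m jog '{"offset":[[0,0,0],[0,0,0]],"rot":[[0,0,0.03],[0,0,0]],"claw":[0.003,0.003]}'| head -1; python3 ok.py 0.18 288 &&
python3 -m jog '{"offset":[[0,0,0],[0,0,0]],"rot":[[0,0,0.03],[0,0,0]],"claw":[0.003,0.003]}'| head -1 && python3 ok.py 0.18 288 &&
python3 -m jog '{"offset":[[0,0,0],[0,0,0]],"rot":[[0,0,0.03],[0,0,0]],"claw":[0.003,0.003]}'| head -1 && python3 ok.py 0.18 288 &&
python3 -m jog '{"offset":[[0,0,0],[0,0,0]],"rot":[[0,0,0.03],[0,0,0]],"claw":[0.003,0.003]}'| head -1 && python3 ok.py 0.18 288 &&
python3 -m jog '{"offset":[[0,0,0],[0,0,0]],"rot":[[0,0,0.03],[0,0,0]],"claw":[0.003,0.003]}'| head -1 && python3 ok.py 0.18 288 &&
python3 -m jog '{"offset":[[0,0,0],[0,0,0]],"rot":[[0,0,0.03],[0,0,0]],"claw":[0.003,0.003]}'| head -1 && python3 ok.py 0.18 288 &&
python3 -m jog '{"offset":[[0,0,0],[0,0,0]],"rot":[[0,0,0.03],[0,0,0]],"claw":[0.003,0.003]}'| head -1 && python3 ok.py 0.18 288 &&
python3 -m jog '{"offset":[[0,0,0],[0,0,0]],"rot":[[0,0,0.03],[0,0,0]],"claw":[0.003,0.003]}'| head -1 && python3 ok.py 0.18 288
```

```text
time: 18.4
t18.40 phi 1.1868 tz 0.009 F [-1.3 -1.4  4.8] W 0.146 ys [287.9] j6 0.346
time: 18.62
t18.62 phi 1.1569 tz -0.048 F [-1.4 -2.1  5.1] W 0.149 ys [288.] j6 0.372
time: 18.83
t18.83 phi 1.1269 tz 0.018 F [-2.  -1.4  5.3] W 0.144 ys [288.1] j6 0.370
time: 19.05
t19.05 phi 1.0969 tz 0.007 F [-2.3 -1.1  4.1] W 0.147 ys [288.] j6 0.385
time: 19.27
t19.27 phi 1.0669 tz 0.059 F [-1.1 -1.4  5.1] W 0.145 ys [287.9] j6 0.388
time: 19.48
t19.48 phi 1.0369 tz 0.085 F [-1.6 -1.4  4.8] W 0.147 ys [288.] j6 0.394
time: 19.7
t19.70 phi 1.0069 tz 0.071 F [-1.9 -1.6  5.4] W 0.147 ys [287.9] j6 0.391
time: 19.92
t19.92 phi 0.9769 tz 0.104 F [-1.2 -1.4  4.7] W 0.148 ys [288.] j6 0.398
```

```bash
python3 -m jog '{"offset":[[0,0,0],[0,0,0]],"rot":[[0,0,0.02],[0,0,0]],"claw":[0.003,0.003]}'| head -1; python3 ok.py 0.2 288 &&
python3 -m jog '{"offset":[[0,0,0],[0,0,0]],"rot":[[0,0,0.02],[0,0,0]],"claw":[0.003,0.003]}'| head -1 && python3 ok.py 0.2 288 &&
python3 -m jog '{"offset":[[0,0,0],[0,0,0]],"rot":[[0,0,0.02],[0,0,0]],"claw":[0.003,0.003]}'| head -1 && python3 ok.py 0.2 288 &&
python3 -m jog '{"offset":[[0,0,0],[0,0,0]],"rot":[[0,0,0.02],[0,0,0]],"claw":[0.003,0.003]}'| head -1 && python3 ok.py 0.2 288 &&
python3 -m jog '{"offset":[[0,0,0],[0,0,0]],"rot":[[0,0,0.02],[0,0,0]],"claw":[0.003,0.003]}'| head -1 && python3 ok.py 0.2 288 &&
python3 -m jog '{"offset":[[0,0,0],[0,0,0]],"rot":[[0,0,0.02],[0,0,0]],"claw":[0.003,0.003]}'| head -1 && python3 ok.py 0.2 288 &&
python3 -m jog '{"offset":[[0,0,0],[0,0,0]],"rot":[[0,0,0.02],[0,0,0]],"claw":[0.003,0.003]}'| head -1 && python3 ok.py 0.2 288 &&
python3 -m jog '{"offset":[[0,0,0],[0,0,0]],"rot":[[0,0,0.02],[0,0,0]],"claw":[0.003,0.003]}'| head -1 && python3 ok.py 0.2 288
```

```text
time: 20.13
t20.13 phi 0.9574 tz 0.062 F [-2.3 -1.6  6.1] W 0.146 ys [287.9] j6 0.305
time: 20.35
t20.35 phi 0.9373 tz 0.080 F [-2.4 -2.   5.4] W 0.147 ys [287.9] j6 0.308
time: 20.57
t20.57 phi 0.9174 tz 0.100 F [-2.5 -1.4  5.5] W 0.144 ys [288.] j6 0.281
time: 20.78
t20.78 phi 0.8973 tz 0.046 F [-1.5 -1.7  4.5] W 0.146 ys [287.9] j6 0.281
time: 21.0
t21.00 phi 0.8773 tz 0.009 F [-2.3 -1.7  5. ] W 0.150 ys [287.7] j6 0.219
time: 21.22
t21.22 phi 0.8573 tz 0.041 F [-1.6 -2.6  5. ] W 0.145 ys [287.7] j6 0.263
time: 21.43
t21.43 phi 0.8371 tz -0.138 F [-1.1 -3.2  4.4] W 0.141 ys [288.] j6 0.086
```

```bash
cat > jaw.py <<'E'
from h import *
Y=np.array([.1564,.9877]);X=np.array([.9877,-.1564])
for n in('wrist','scene'):
    d=get_image(n);W=world(d);hsv=cv2.cvtColor(d['frame'],cv2.COLOR_BGR2HSV)
    m=(abs(W[...,0]-567)<85)&(abs(W[...,1]-145)<145)&((hsv[...,0]<8)|(hsv[...,0]>172))&(hsv[...,1]>110)&(W[...,2]>22)&(W[...,2]<31)
    e=(W[m][:,:2]-[566,146.1]);print(n,m.sum(),'red y',np.percentile(e@Y,[1,3,90,97,99]).round(1))
    cv2.imwrite(f'pics/{n}_last.png',d['frame'])
E
python3 jaw.py; python3 ok.py 0.2
```

```text
wrist 5683 red y [-93.  -91.7   6.5  14.5  16.7]
scene 218 red y [-92.  -88.1   4.1  11.1  13.3]
t21.58 phi 0.8379 tz -0.088 F [-2.2 -1.1  5.7] W 0.148 ys [287.9] j6 -0.139
```

```bash
sed -i "s/not .2<s/not -.4<s/" ok.py
python3 -m jog '{"offset":[[0,0,0],[0,0,0]],"rot":[[0,0,0.02],[0,0,0]],"claw":[0.003,0.003]}'| head -1; python3 ok.py 0.2 288 &&python3 jaw.py &&
python3 -m jog '{"offset":[[0,0,0],[0,0,0]],"rot":[[0,0,0.02],[0,0,0]],"claw":[0.003,0.003]}'| head -1 ;python3 ok.py 0.2 288; python3 jaw.py
```

```text
time: 21.8
t21.80 phi 0.8171 tz -0.026 F [-2.  -0.7  5.4] W 0.150 ys [287.9] j6 0.175
wrist 5703 red y [-92.9 -91.6   6.8  14.6  16.7]
scene 225 red y [-93.  -88.    5.6  12.1  12.8]
time: 22.12
t22.12 phi 0.7972 tz -0.088 F [-1.2 -2.1  4.9] W 0.150 ys [287.9] j6 0.192
wrist 5698 red y [-92.7 -91.2   7.   14.9  17.1]
scene 217 red y [-93.  -87.9   5.7  12.2  13.8]
```

```bash
python3 -m jog '{"offset":[[0,0,0],[0,0,0]],"rot":[[0,0,0.02],[0,0,0]],"claw":[0.003,0.003]}'| head -1; python3 ok.py 0.2 288 &&python3 jaw.py &&
python3 -m jog '{"offset":[[0,0,0],[0,0,0]],"rot":[[0,0,0.02],[0,0,0]],"claw":[0.003,0.003]}'| head -1 ;python3 ok.py 0.2 288 && python3 jaw.py &&
python3 -m jog '{"offset":[[0,0,0],[0,0,0]],"rot":[[0,0,0.02],[0,0,0]],"claw":[0.003,0.003]}'| head -1 ;python3 ok.py 0.2 288; python3 jaw.py
```

```text
time: 22.43
t22.43 phi 0.7770 tz -0.065 F [-2.1 -2.4  5. ] W 0.148 ys [287.9] j6 0.158
wrist 5714 red y [-92.1 -90.6   7.5  15.3  17.6]
scene 222 red y [-92.4 -87.5   5.   11.2  12.8]
time: 22.75
t22.75 phi 0.7567 tz -0.091 F [-1.9 -1.4  4.4] W 0.147 ys [288.] j6 0.136
wrist 5726 red y [-91.5 -90.    8.1  15.8  18.1]
scene 219 red y [-91.6 -88.5   7.5  13.1  14.6]
time: 23.07
t23.07 phi 0.7367 tz -0.114 F [-1.9 -1.3  5.1] W 0.152 ys [287.9] j6 0.143
wrist 5727 red y [-91.3 -89.7   8.4  16.1  18.3]
scene 215 red y [-89.9 -87.8   6.   12.5  14.7]
```

```bash
sed -i 's/y0+1.8/y0+9/; s/abs(tz)>lim/tz>lim/; s/<.5 /<.37 /' ok.py; sed -i "s/('wrist','scene')/('wrist',)/" jaw.py
python3 -m jog '{"offset":[[0,0,0],[0,0,0]],"rot":[[0,0,0.02],[0,0,0]],"claw":[0.003,0.003]}'| head -1; python3 ok.py 0.1 288 &&python3 jaw.py &&
python3 -m jog '{"offset":[[0,0,0],[0,0,0]],"rot":[[0,0,0.02],[0,0,0]],"claw":[0.003,0.003]}'| head -1 ;python3 ok.py 0.1 288 && python3 jaw.py &&
python3 -m jog '{"offset":[[0,0,0],[0,0,0]],"rot":[[0,0,0.02],[0,0,0]],"claw":[0.003,0.003]}'| head -1 &&python3 ok.py 0.1 288&& python3 jaw.py&&
python3 -m jog '{"offset":[[0,0,0],[0,0,0]],"rot":[[0,0,0.02],[0,0,0]],"claw":[0.003,0.003]}'| head -1 &&python3 ok.py 0.1 288&& python3 jaw.py
```

```text
time: 23.38
t23.38 phi 0.7166 tz -0.089 F [-0.5 -1.5  4.9] W 0.150 ys [287.9] j6 0.118
wrist 5751 red y [-90.7 -89.2   9.   16.7  18.9]
time: 23.65
t23.65 phi 0.6966 tz -0.175 F [-2.  -1.1  5.6] W 0.148 ys [287.9] j6 0.089
wrist 5791 red y [-89.6 -88.1   9.9  17.6  19.7]
time: 23.92
t23.92 phi 0.6765 tz -0.185 F [-1.4 -1.4  4.9] W 0.144 ys [288.] j6 0.072
wrist 5806 red y [-88.5 -86.9  11.2  18.9  21. ]
time: 24.18
t24.18 phi 0.6566 tz -0.114 F [-1.2 -0.   4.3] W 0.144 ys [288.5] j6 0.094
wrist 5823 red y [-87.1 -85.3  12.6  20.3  22.5]
```

```bash
python3 -m jog '{"offset":[[0,0,0],[0,0,0]],"rot":[[0,0,0.02],[0,0,0]],"claw":[0.003,0.003]}'| head -1; python3 ok.py 0.08 288 &&python3 jaw.py &&
python3 -m jog '{"offset":[[0,0,0],[0,0,0]],"rot":[[0,0,0.02],[0,0,0]],"claw":[0.003,0.003]}'| head -1 ;python3 ok.py 0.08 288 && python3 jaw.py &&
python3 -m jog '{"offset":[[0,0,0],[0,0,0]],"rot":[[0,0,0.02],[0,0,0]],"claw":[0.003,0.003]}'| head -1 &&python3 ok.py 0.08 288&& python3 jaw.py
```

```text
time: 24.45
t24.45 phi 0.6366 tz -0.147 F [-1.3 -1.4  5.8] W 0.146 ys [289.4] j6 0.121
wrist 5835 red y [-86.3 -84.6  13.6  21.1  23.2]
time: 24.72
t24.72 phi 0.6166 tz -0.076 F [-1.6 -1.9  4.7] W 0.145 ys [290.5] j6 0.132
wrist 5880 red y [-85.2 -83.3  14.7  22.3  24.5]
time: 24.98
t24.98 phi 0.5966 tz -0.159 F [-2.1 -1.6  4.6] W 0.151 ys [291.5] j6 0.139
wrist 5871 red y [-84.  -82.   15.8  23.3  25.5]
```

```bash
python3 -m jog '{"offset":[[0,0,0],[0,0,0]],"rot":[[0,0,0.02],[0,0,0]],"claw":[0.003,0.003]}'| head -1; python3 ok.py 0.08 288 &&python3 jaw.py &&
python3 -m jog '{"offset":[[0,0,0],[0,0,0]],"rot":[[0,0,0.015],[0,0,0]],"claw":[0.003,0.003]}'| head -1 ;python3 ok.py 0.08 288 ; python3 jaw.py
```

```text
time: 25.25
t25.25 phi 0.5767 tz -0.043 F [-1.9 -2.1  5.5] W 0.145 ys [292.3] j6 0.158
wrist 5906 red y [-83.5 -81.4  16.4  24.   26. ]
time: 25.52
t25.52 phi 0.5619 tz -0.033 F [-1.6 -0.3  4.5] W 0.149 ys [292.1] j6 0.128
wrist 5919 red y [-83.4 -81.3  16.3  24.   26.1]
```

The jaw has stopped and the torque is near zero, so the pin is seated and the knob is in its play. Releasing and retreating.

```bash
python3 -m jog '{"offset":[[0,0,0],[0,0,0]],"rot":[[0,0,0.015],[0,0,0]],"claw":[0.003,0.003]}'| head -1; python3 ok.py 0.08 288
python3 -m jog '{"offset":[[0,0,0],[0,0,0],[0,0,0],[0,0,0],[0,0,0],[0,0,0],[0,0,0],[0,0,0]],"rot":[[0,0,0],[0,0,0],[0,0,0],[0,0,0],[0,0,0],[0,0,0],[0,0,0],[0,0,0]],"claw":[0.03,0.05,0.05,0.05,0.05,0.05,0.05,0.05]}'
python3 -m jog '{"offset":[[0,0,-0.01],[0,0,-0.03],[0,0,-0.035],[0,0,-0.035],[0,0,-0.01],[0,0,0],[0,0,0]],"rot":[[0,0,0],[0,0,0],[0,0,0],[0,0,0],[0,0,0],[0,0,0],[0,0,0]],"claw":[0.05,0.05,0.05,0.05,0.05,0.05,0.05]}'
python3 jaw.py; python3 chk2.py
```

```text
time: 25.78
t25.78 phi 0.5470 tz -0.022 F [-1.7 -0.3  4.9] W 0.148 ys [292.1] j6 0.150
time: 26.5
tool_pos: [557.9, 90.6, 45.8]
ee_rot: [-0.0, 0.49, 0.872, -0.0]
force: [0.1, -0.4, 0.4]
width: 0.582
grip_force: 0.0
time: 27.08
tool_pos: [558.3, 90.7, 166.7]
ee_rot: [0.001, 0.49, 0.872, 0.001]
force: [-0.1, 0.1, -1.4]
width: 0.58
grip_force: 0.0
wrist 2514 red y [-83.7 -82.1  15.   23.5  25.9]
wrist [565.9 146. ] [249.8 120.2] 80.87
 col 34 152 [576.  206.2] clamp 0.6 61.0
 col 62 199 [576.  206.3] clamp 0.6 61.1
 top z 116.2
 knob 902 [556.9  92.6] [13.3 55. ] 30.9
 red y [-83.4 -11.3  25.8]
scene [567.7 145.5] [251.3 123.1] 81.09
 col 34 97 [577.1 204.5] clamp 0.1 59.7
 col 62 93 [577.2 204.3] clamp 0.2 59.6
 top z 116.6
 knob 124 [558.7  90.8] [18.1 54.6] 34.8
 red y [-84.5  -9.6  22. ]
side [587.7 140.8] [255.7 162.9] 81.36
 col 34 67 [576.6 206.7] clamp -21.3 63.3
 col 62 70 [576.2 206.1] clamp -21.6 62.7
 top z 115.9
 knob 105 [556.8  89.6] [16.2 56.7] 32.5
 red y [-86.1 -59.9  26.5]
tcp [557.   90.5 163.5] tool axes z [-3.8e-03 -4.0e-04 -1.0e+00] phi 0.546 go tool mm [-0.4  1.3 -0. ]
```

View pics/wrist_last.png

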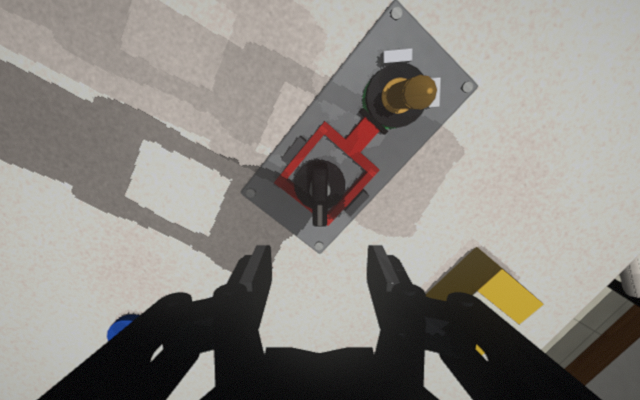

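The jaw pad sits against the trophy base at (398,97), with the base in the V and the trophy upright. The jaw has advanced about 9 mm, to roughly -46, and the gripper is clear. Handing in.

```bash
python3 -c "
from workcell import hand_in;print(hand_in())"
```

```text
the job is handed in; nothing more can be done
None
```

I handed the job in at about 27 s on the clock: the gold trophy stands upright against the V stops, the jaw's pin is in the notch with the jaw at about y -46 mm, and the gripper is clear; `hand_in()` returned no verdict, so a pass is not confirmed.

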